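# Open the soap dispenser with its service key

## Robot

A 6-joint arm with a two-finger parallel gripper is mounted at the origin on the work surface. World frame = base frame: x ahead of the robot, y to its left, z up, the work surface at z = 0. Lengths are in m, angles in degrees, forces in N, time in s.
With the tool pointing down it reaches from about 0.275 to 0.975 m from the base axis. Payload 8.4 kg.
Tool frame: the origin (TCP) lies on the centre line of the jaws, within the pads' length; the fingertips stand 11 mm ahead of it and the grasp point (between the pads) lies 8 mm behind it (bot.tip_extent is the distance from the TCP to the fingertips, in m); z points along the fingers, y is the line along which they close (so a half turn about z gives the same grasp; the last joint's range is limited). The gripper opens to 92 mm and grips with 3 to 60 N. Pads are 20 mm wide; open, the fingers measure 128 mm over their backs; the gripper's body (75 mm by 189 mm) begins 69 mm behind the grasp point.
Start: joints at [77.097, 20.225, 93.587, -0, 66.188, -0.138], TCP at [0.138, 0.61, 0.226] pointing down, gripper open.
Joint ranges: [-150.9, 150.9], [-52.94, 120.26], [3.33, 152.33], [-74.26, 254.26], [0, 154.13], [-172.89, 172.89]. Speed limits (degrees/s): [127.2, 127.2, 159.86, 180, 180, 180].

## Interface

Orientations are given as [roll, pitch, yaw] about the fixed x, y, z axes, in that order (R = Rz(yaw) Ry(pitch) Rx(roll)).
In Python, from station import bot gives the robot as it stands. Calls block until the motion is done:
- bot.move_to(position, orientation): joint-space move of the TCP to a pose.
- bot.move_l(position, rotation=None, velocity=0.15): straight line of the TCP; rotation=None keeps the orientation; velocity is the mean speed in m/s.
- bot.movej(angles): joint-space move.
- bot.gripper_to(opening, grasp_force=None): opening from 0.0 (shut) to 1.0 (fully open); grasp_force is the grip in N (None keeps the last); returns when the fingers have stopped.
- bot.wait(seconds).
- bot.solve_ik(position, orientation): joint angles nearest the present ones, or None.
- bot.snapshot(name): name is "scene" or "top" or "wrist"; returns a dict with "pixels" (420x560x3 uint8, blue, green, red), "camera_matrix" (3x3 intrinsics, pixels), "position" and "rotation" of the camera in the world. Camera axes: x right, y up, looking along -z (the intrinsics and any distortion apply to the point x, -y, -z); pixel columns grow to the right and rows downward; lengths in m; the calibration is good to about 2 mm. A picture is of the moment at which its call begins. There is no depth.
A pose or a line that the arm cannot do raises bot.Unreachable and nothing moves.
- bot.hand_in(): hands the job in; it is judged then, once.
Readings, each from a call of its own:
- bot.current_time(): time.
- bot.current_qpos(): joint angles.
- bot.current_joint_velocities(): joint speeds.
- bot.current_joint_torque(): joint torques, N m.
- bot.current_tool_pos(): TCP position.
- bot.current_ee_rot(): TCP orientation.
- bot.current_contact_force(): force on the tool from outside, world axes, zero at the start.
- bot.current_wrist_torque(): the same for the moment, N m.
- bot.current_opening(): opening from 0.0 (shut) to 1.0 (fully open).
- bot.current_grip_force(): force on a finger pad.
Only numpy, scipy, OpenCV 4.12 (cv2) and the standard library are available. Lean on these libraries where they do the work, as an engineer would, in place of code of your own. Each camera call takes 0.05 s, during which the arm holds its last target. There are 200 camera calls.

## Task

Open the soap dispenser for a refill: take the red service key out of its blue block, push its rod down the small ringed hole in the dispenser's top until the hidden spring latch gives and the front cover drops open. Push gently, for the plastic latch and housing break under a hard push. Then put the key fully back upright in its block, let go, and leave the pot, the bottle and the tub where they are.

Things in the scene. Friction and masses are not known exactly. Their poses are not given: they have to be found in the camera images.
- dispenser: Fixed soap dispenser, white housing 100 deep x 120 wide x 190 mm high, black front cover on its -x side, which faces away from the robot; origin at the centre of its underside, z up. Its hidden latch holds the cover. Once the latch gives, keep it pressed some tenths of a second so that the cover gets clear. Over 16 N from the rod breaks the latch; over 25 N anywhere damages rod or housing.
- hole (a point): Centre of the 9 mm access hole with an orange 18 mm ring, at the surface of the flat top (8 mm thick; axes as the dispenser). Straight below is the unseen round latch pad, 18 mm across; its depth differs by unit: met 28 to 52 mm down. It yields from about 3.6 N at 0.4 N/mm, frees the cover after about 6 mm (6 N), hard stop after 9 mm.
- cover (a joint): Angle (rad) of the black front cover (116 wide x 126 mm high, grey push bar) about its lower edge: 0 shut (reads up to 0.02 latched, by play), 1.45 fully open, lying level in front of the dispenser 30 to 54 mm above the counter. Once freed its spring opens it in about 1 s; it sweeps 150 mm in front of the dispenser.
- key_center (a point): Centre of the red handle (16 x 16 x 50 mm) of the loose 50 to 80 g service key; z along the key to its top, x and y square to the handle's flats. Below: a dark collar (28 mm across, 25 to 30 mm below this point), then a steel rod, 6 mm diameter, 66 mm long, round end. At the start it stands in the blue block, collar on the block's top.
- key_tip (a point): The end of the key's rod, 96 mm below the handle's centre on the key's axis.
- block_socket (a point): Centre of the mouth of the round 15 mm hole in the top of the blue block (fixed, 70 x 70 x 74 mm, hole straight through to the counter), level with the block's top, z up. The key stands in it with its collar on the block's top, its rod's end 66 mm below this point.
- pot: Bystander: loose steel pot, 96 mm across, 100 mm high, origin at the centre of its underside.
- spray: Bystander: loose clear bottle with green cap, 60 mm across, 160 mm high, origin at the centre of its underside.
- tub: Bystander: loose clear open tub with two peeled sweet potatoes in it, 150 x 110 x 60 mm, origin at the centre of its underside.
Things that resemble listed ones, but are neither listed nor needed, are in the scene too. Of the things like the part that bears block_socket, leave any that is turquoise; of the rest the larger one is meant.

How it is judged:
By the outcome, as a careful person would: the job done as asked, in the order asked, and still so for the second after the job is handed in, with the robot touching nothing.
It also fails if it takes over 64 s, if anything falls off the work surface, if the arm or the gripper's body presses on something with over 40 N, if the wrist force passes 120 N, or if a joint passes its speed limit or range.

## Working session

There is one attempt and no reset: what is moved stays moved. The work goes in short steps, each a Python script; the robot and the scene stay as the last script left them, time stands still between calls to the robot, and variables do not carry over. Pictures are saved under pics/ and viewed, at most 10 in all, crops included, and the job is handed in when it is done.

```bash
ls; mkdir -p pics
cat > h.py <<'E'
import numpy as np, cv2
from station import bot
def snap(n, name=None):
    s=bot.snapshot(n); s={k:np.array(v) for k,v in s.items()}
    if name: np.savez(f'pics/{name}.npz',**s); cv2.imwrite(f'pics/{name}.png',s['pixels'])
    return s
def load(name): return dict(np.load(f'pics/{name}.npz'))
def ray(s,u,v):
    K=s['camera_matrix']; d=np.linalg.inv(K)@np.array([u,v,1.0])
    d=s['rotation']@np.array([d[0],-d[1],-d[2]]); return s['position'],d/np.linalg.norm(d)
def onz(s,u,v,z):
    p,d=ray(s,u,v); return p+d*(z-p[2])/d[2]
def proj(s,P):
    c=s['rotation'].T@(np.array(P)-s['position']); q=s['camera_matrix']@np.array([c[0],-c[1],-c[2]]); return q[:2]/q[2]
E
python3 - <<'E'
from h import *
for n in ('scene','top','wrist'):
    s=snap(n,n); print(n,s['position'].round(3),s['rotation'].round(2).tolist(),s['camera_matrix'].round(0).tolist(),s.keys())
print(bot.current_time(),bot.current_ee_rot())
E
```

```text
pics
scene [1.206 0.014 0.632] [52.56, -0.14, 93.1] [[408.0, 0.0, 280.0], [0.0, 408.0, 209.0], [0.0, 0.0, 1.0]] dict_keys(['pixels', 'camera_matrix', 'position', 'rotation'])
top [0.327 0.003 1.454] [8.42, -0.34, -88.88] [[521.0, 0.0, 277.0], [0.0, 521.0, 206.0], [0.0, 0.0, 1.0]] dict_keys(['pixels', 'camera_matrix', 'position', 'rotation'])
wrist [0.07  0.624 0.384] [-14.57, 0.1, 77.25] [[349.0, 0.0, 273.0], [0.0, 349.0, 211.0], [0.0, 0.0, 1.0]] dict_keys(['pixels', 'camera_matrix', 'position', 'rotation'])
0.15 [-1.79938779e+02  1.19485948e-03  1.67236788e+02]
```

```bash
sed -i "s/    if name: np.savez/    from scipy.spatial.transform import Rotation as R\n    s['rotation']=R.from_euler('xyz',s['rotation'],degrees=True).as_matrix()\n    if name: np.savez/" h.py
python3 - <<'E'
from h import *
from scipy.spatial.transform import Rotation as R
for n in ('scene','top','wrist'):
    s=load(n); s['rotation']=R.from_euler('xyz',s['rotation'],degrees=True).as_matrix(); np.savez(f'pics/{n}.npz',**s)
    print(n, proj(s,[0.138,0.61,0.215]), proj(s,[0,0,0]))
E
```

```text
scene [527.21395139  96.92232664] [294.96646787 139.16200155]
top [  7.42210846 361.02430696] [271.90019131 406.89010505]
wrist [275.62582472 259.13362766] [-284.28316294  184.67455356]
```

View pics/scene.png

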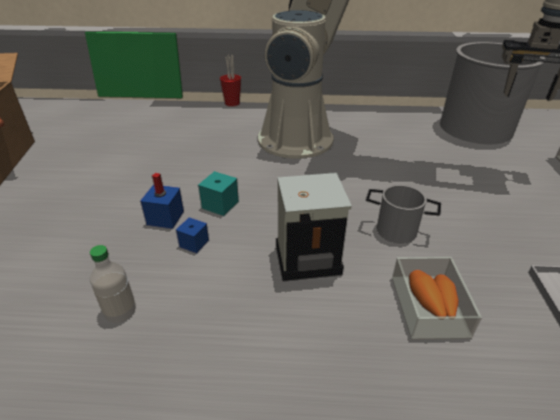

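View pics/top.png

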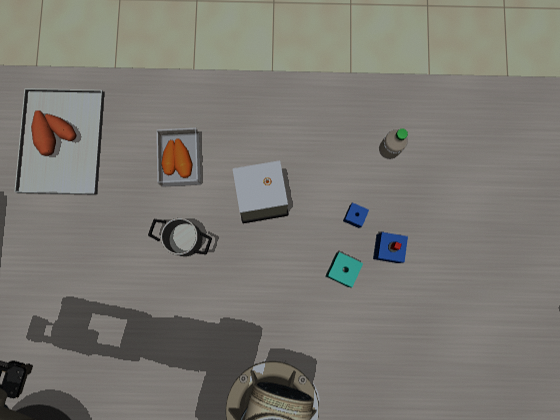

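The key stands in the larger blue block at scene (157,190), top (397,245). The candidates for its block are larger blue (162,207), small blue (193,235) and turquoise (219,193). The red cup at scene (232,90) is a decoy for the key. The ringed hole is at scene (303,194), top (267,182). I'll measure coarsely and crop the choice.

Run:
```python
from h import *
def blobs(s,lo,hi,mn=15):
    m=cv2.inRange(cv2.cvtColor(s['pixels'],cv2.COLOR_BGR2HSV),lo,hi)
    n,l,st,c=cv2.connectedComponentsWithStats(m); return [(st[i].tolist(),c[i].round(1).tolist()) for i in range(1,n) if st[i][4]>=mn]
t,sc=load('top'),load('scene')
print('red',blobs(t,(0,150,60),(4,255,255)),blobs(t,(174,150,60),(180,255,255)))
print('blue',blobs(t,(108,120,40),(125,255,255)),blobs(sc,(108,120,40),(125,255,255)))
print('ring',[b for b in blobs(t,(5,80,60),(22,255,255),5) if 230<b[1][0]<300])
print('key',onz(t,397,245.5,.129),'hole',onz(t,267.3,181.8,.19))
a=cv2.resize(t['pixels'][155:300,225:425],(800,580),interpolation=cv2.INTER_CUBIC)
cv2.imwrite('pics/crop.png',a)
```

```text
red [([394, 243, 7, 6, 33], [397.1, 245.5])] []
blue [([345, 203, 24, 24, 332], [356.5, 214.2]), ([378, 232, 30, 31, 611], [392.1, 247.2])] [([141, 186, 42, 42, 1244], [162.2, 207.2]), ([177, 218, 31, 34, 708], [191.5, 234.1])]
ring [([269, 178, 3, 7, 8], [269.9, 181.0]), ([266, 180, 3, 3, 7], [267.0, 181.3])]
key [ 0.42795941 -0.31020053  0.129     ] hole [0.5743234  0.02283506 0.19      ]
```

View pics/crop.png

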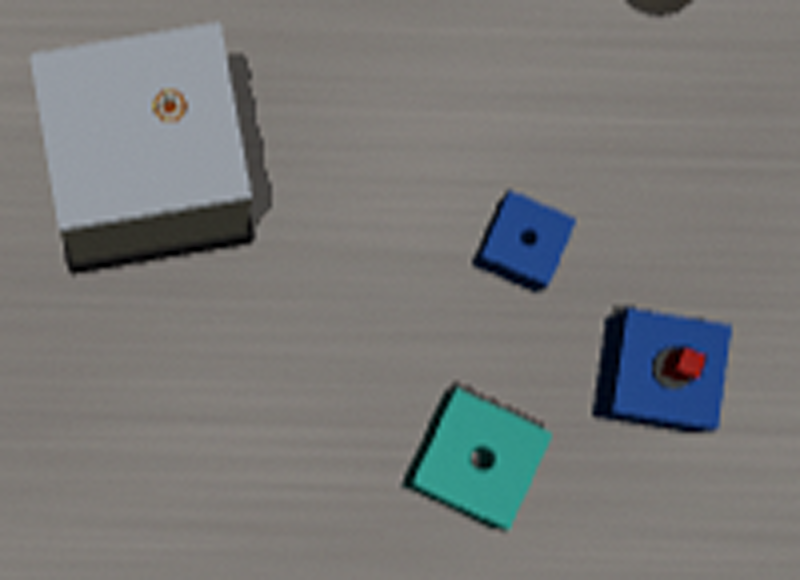

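View pics/wrist.png

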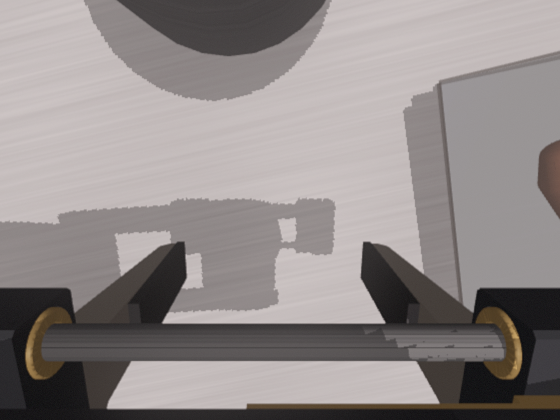

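The crop confirms it: the red handle sits in the larger blue block at crop (685,362). The smaller blue block and the turquoise one are empty. The hole is at crop (170,105). The wrist view shows the fingertips near (175,245) and (370,245). Next: view the key, then the hole, from near.

Run:
```python
from h import *
# lookouts: over hole then over key (key last, grasp follows)
o=[180,0,54]
for n,p in (('hole',[.574,.023,.36]),('key',[.428,-.310,.30])):
    bot.move_to(p,o); s=snap('wrist',n); print(n,bot.current_time(),bot.current_qpos(),bot.current_tool_pos(),bot.current_ee_rot(),s['position'])
    print(proj(s,[p[0],p[1],.19 if n=='hole' else .129]))
a=np.hstack([cv2.imread('pics/hole.png')[:300,80:480],cv2.imread('pics/key.png')[:300,80:480]])
cv2.imwrite('pics/both.png',a)
```

```text
hole 2.825 [2.21454533e+00 9.98085224e+00 9.02399913e+01 9.63663934e-03
 7.97944649e+01 3.81386324e+01] [0.57395586 0.02375392 0.35982261] [-1.79982103e+02  1.99493039e-03  5.40742045e+01] [0.61593088 0.0804345  0.51862565]
[273.09714883 196.23867397]
key 4.25 [-3.59795702e+01  7.73901763e+00  1.00248811e+02  2.08001057e-02
  7.19840491e+01 -5.12054484e-02] [ 0.42882713 -0.30932534  0.30023977] [ 1.79971861e+02 -1.97583013e-02  5.40652118e+01] [ 0.47058368 -0.25276851  0.45908351]
[272.19697441 196.28594117]
```

View pics/both.png

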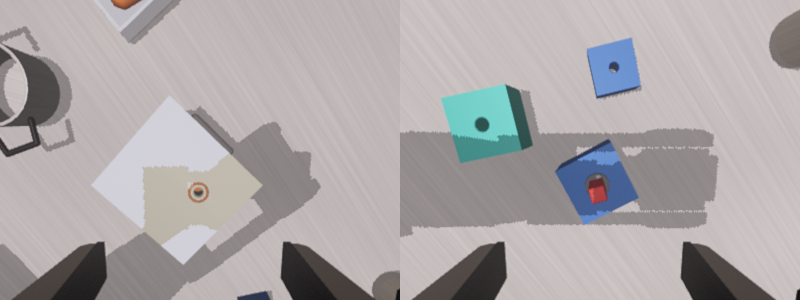

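Run:
```python
from h import *
s=load('hole'); h=cv2.cvtColor(s['pixels'],cv2.COLOR_BGR2HSV)
m=cv2.inRange(h,(3,110,60),(22,255,255)); m[:150]=0;m[240:]=0;m[:,:240]=0;m[:,320:]=0
c=max(cv2.findContours(m,cv2.RETR_EXTERNAL,cv2.CHAIN_APPROX_NONE)[0],key=cv2.contourArea); e=cv2.fitEllipse(c); print('ring',e,onz(s,*e[0],.19))
# white top corners for dispenser
k=load('key'); h=cv2.cvtColor(k['pixels'],cv2.COLOR_BGR2HSV)
m=cv2.inRange(h,(0,120,40),(6,255,255))|cv2.inRange(h,(172,120,40),(180,255,255)); ys,xs=np.where(m[:300]); print('red',xs.min(),xs.max(),ys.min(),ys.max())
a=k['pixels'][160:240,230:330]; cv2.imwrite('pics/kz.png',np.hstack([cv2.resize(a,(400,320),interpolation=cv2.INTER_CUBIC),cv2.resize(s['pixels'][152:232,230:330],(400,320),interpolation=cv2.INTER_CUBIC)]))
```

```text
ring ((277.9395751953125, 192.08840942382812), (18.513830184936523, 18.938385009765625), 79.40026092529297) [0.58015966 0.02357236 0.19      ]
red 268 286 179 203
```

View pics/kz.png

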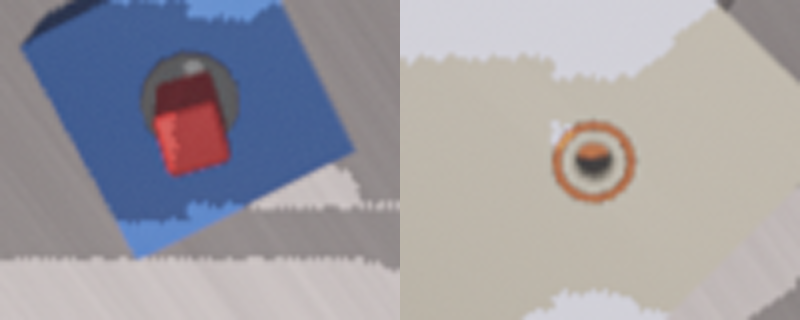

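Run:
```python
from h import *
k=load('key')
h=k['pixels'].astype(int); m=((h[...,2]>150)&(h[...,1]<110)&(h[...,0]<110)&(h[...,2]-h[...,1]>80)).astype(np.uint8); m[:160]=0;m[240:]=0
c=max(cv2.findContours(m,cv2.RETR_EXTERNAL,cv2.CHAIN_APPROX_NONE)[0],key=cv2.contourArea); r=cv2.minAreaRect(c); print(r)
W=np.array([onz(k,*p,.129) for p in cv2.boxPoints(r)]); print(W.round(4),'ctr',W.mean(0))
for i in range(4): d=W[(i+1)%4]-W[i]; print(np.linalg.norm(d).round(4),np.degrees(np.arctan2(d[1],d[0])).round(1))
Z=[onz(k,230+x/4,160+y/4,.129) for x,y in ((158,118),(212,102),(230,158),(176,175))]; print('hand ctr',np.mean(Z,0))
for i in range(4): d=Z[(i+1)%4]-Z[i]; print(np.linalg.norm(d).round(4),np.degrees(np.arctan2(d[1],d[0])).round(1))
# block top corners by blue mask
hs=cv2.cvtColor(k['pixels'],cv2.COLOR_BGR2HSV); b=cv2.inRange(hs,(100,90,60),(125,255,255)); b[:145]=0
c=max(cv2.findContours(b,cv2.RETR_EXTERNAL,cv2.CHAIN_APPROX_NONE)[0],key=cv2.contourArea); r=cv2.minAreaRect(c); print(r)
B=np.array([onz(k,*p,.074) for p in cv2.boxPoints(r)]); print(B.round(4),'blk',B.mean(0),[np.linalg.norm(B[i]-B[i-1]).round(4) for i in range(4)])
```

```text
((277.01885986328125, 194.0660400390625), (14.972299575805664, 14.834939002990723), 74.05460357666016)
[[ 0.4289 -0.3017  0.129 ]
 [ 0.4423 -0.3065  0.129 ]
 [ 0.4373 -0.3203  0.129 ]
 [ 0.4237 -0.3155  0.129 ]] ctr [ 0.43303717 -0.3109948   0.129     ]
0.0143 -19.8
0.0147 -109.9
0.0144 160.4
0.0148 69.5
hand ctr [ 0.43391157 -0.31223248  0.129     ]
0.0136 -19.2
0.0145 -108.0
0.0138 162.0
0.0148 71.2
((275.6000061035156, 182.2000274658203), (64.39875793457031, 62.60989761352539), 63.43495178222656)
[[ 0.4052 -0.2678  0.074 ]
 [ 0.4729 -0.2794  0.074 ]
 [ 0.4623 -0.3506  0.074 ]
 [ 0.3915 -0.34    0.074 ]] blk [ 0.43295974 -0.30944817  0.074     ] [np.float64(0.0735), np.float64(0.0686), np.float64(0.072), np.float64(0.0716)]
```

Run:
```python
from h import *
o=[180,0,70.5]; x,y=.4335,-.3113
bot.move_to([x,y,.16],o); bot.move_l([x,y,.096],velocity=.1)
bot.gripper_to(0.0,grasp_force=30); bot.wait(.2)
p=bot.current_tool_pos(); print(bot.current_time(),p,bot.current_ee_rot(),bot.current_opening(),bot.current_grip_force(),bot.current_contact_force())
bot.move_l([x,y,.32],velocity=.2)
bot.move_to([.580,.0235,.32],[180,0,70.5]); bot.move_l([.580,.0235,.290],velocity=.1); bot.wait(.2)
s=snap('wrist','ins0'); print(bot.current_time(),bot.current_tool_pos(),bot.current_ee_rot(),bot.current_opening(),bot.current_grip_force(),bot.current_contact_force(),bot.current_qpos())
print(proj(s,[.580,.0235,.202]),proj(s,[.580,.0235,.19]))
cv2.imwrite('pics/ins0z.png',cv2.resize(s['pixels'][140:290,180:380],(800,600),interpolation=cv2.INTER_CUBIC))
```

```text
6.9917 [ 0.43348777 -0.31129496  0.09597487] [-1.79997616e+02 -5.71784592e-04  7.05020190e+01] 0.17185073264672734 29.99991774559021 [-0.22861537 -0.14396803 -1.64403051]
10.325 [0.58033718 0.02345324 0.29065448] [ 1.79943614e+02 -2.21743573e-02  7.04943951e+01] 0.1711236886067369 29.999953508377075 [-0.40370585  0.04757941 -1.42459342] [ 2.16639977e+00  1.30620923e+01  9.49334242e+01 -2.27107742e-04
  7.19438947e+01  2.16720859e+01]
[271.72644233 218.57284804] [271.77789791 214.32248244]
```

View pics/ins0z.png

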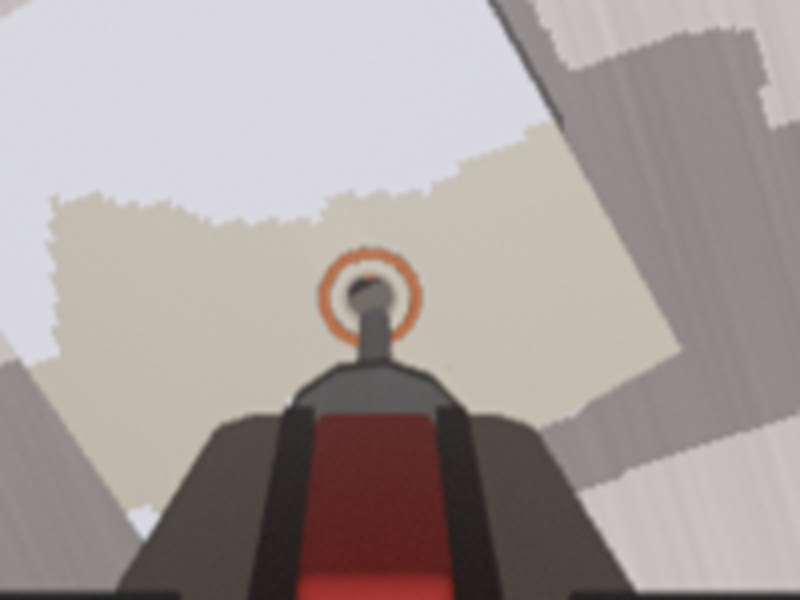

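The wrist crop shows the ring centred near crop (370,297), with the rod tip in front of it. The tip is hard to separate from the dark hole. I'll shift 20 mm sideways to measure the tip pixel on plain white.

```bash
cat >> h.py <<'E'
def ring(s,c,r=22):
    u,v=map(int,c); h=cv2.cvtColor(s['pixels'],cv2.COLOR_BGR2HSV); m=cv2.inRange(h,(3,100,60),(20,255,255)); k=np.zeros_like(m); cv2.circle(k,(u,v),r,255,-1); m&=k
    p=np.argwhere(m)[:,::-1].astype(float)
    x,*_=np.linalg.lstsq(np.c_[2*p,np.ones(len(p))],(p**2).sum(1),rcond=None)
    d=np.hypot(*(p-x[:2]).T); g=abs(d-np.median(d))<2; p=p[g]
    x,*_=np.linalg.lstsq(np.c_[2*p,np.ones(len(p))],(p**2).sum(1),rcond=None)
    return x[:2],np.sqrt(x[2]+x[:2]@x[:2]),len(p)
E
python3 - <<'E'
from h import *
s=load('ins0'); c,r,n=ring(s,(272.5,214)); print('ring',c,r,n,onz(s,*c,.19))
y=np.radians(70.5); d=np.array([np.sin(y),-np.cos(y)])*.02   # -tool y or so
p=bot.current_tool_pos(); print('shift px',proj(s,[.58+d[0],.0235+d[1],.2])-proj(s,[.58,.0235,.2]))
bot.move_l([.580-d[0],.0235-d[1],.290],velocity=.1); bot.wait(.2)
s=snap('wrist','tip'); print(bot.current_time(),bot.current_tool_pos())
g=cv2.cvtColor(s['pixels'],cv2.COLOR_BGR2GRAY)
print(g[200:236,262:286])
cv2.imwrite('pics/tipz.png',cv2.resize(s['pixels'][190:240,240:307],(800,597),interpolation=cv2.INTER_CUBIC))
E
```

```text
ring [272.00132492 214.12023005] 11.370531007646226 134 [0.58021655 0.02359474 0.19      ]
shift px [ 2.68902289e+01 -4.94215574e-03]
10.925 [0.56149123 0.0300838  0.28999176]
[[192 192 192 192 191 192 192 192 192 192 192 192 192 192 192 192 192 192
  193 193 194 194 194 194]
 [192 192 192 192 192 192 192 192 192 192 192 192 191 192 192 192 192 192
  192 193 193 194 194 194]
 [191 192 192 192 192 192 191 192 192 191 191 191 192 192 192 192 192 192
  192 192 193 193 194 194]
 [192 192 191 192 192 192 191 191 192 192 192 192 192 193 191 191 192 192
  192 191 192 193 193 194]
 [191 191 191 191 191 191 192 192 191 191 191 192 192 191 192 191 192 192
  191 191 192 193 194 194]
 [191 192 191 191 191 191 191 191 191 191 191 192 191 191 192 192 192 191
  191 192 192 192 193 193]
 [191 191 191 191 191 191 191 191 191 191 191 191 191 191 191 191 191 191
  192 191 192 191 193 193]
 [191 191 192 191 191 191 191 191 191 191 192 191 191 191 191 191 192 192
  191 192 191 192 192 194]
 [192 192 191 191 191 191 190 191 192 191 191 191 191 191 191 192 191 191
  192 191 191 191 192 193]
 [190 190 191 1
[... 2012 characters left out ...]
90 189 189 190 191 180 120  81  78  77  77  74  73  75  98 146 178
  190 191 191 189 189 190]
 [190 183 157 147 145 140 131  83  65  65  67  65  64  63  64  74 103 127
  155 177 189 189 191 191]
 [170 149 101  81  79  70  70  62  61  63  64  67  67  72  71  70  67  70
   93 123 142 155 178 190]
 [117  94  67  64  69  69  74  74  77  80  81  84  88  89  90  87  79  70
   69  69  74  94 124 142]
 [ 71  74  81  83  85  88  88  89  88  91  92  93  95  95  96  93  92  90
   84  76  70  65  67  74]
 [ 76  86  91  93  92  92  93  93  93  93  91  93  93  95  96  95  92  94
   94  92  87  83  76  68]
 [ 87  92  92  92  91  92  93  92  92  92  93  92  92  94  92  93  93  94
   94  94  94  94  91  86]]
```

View pics/tipz.png

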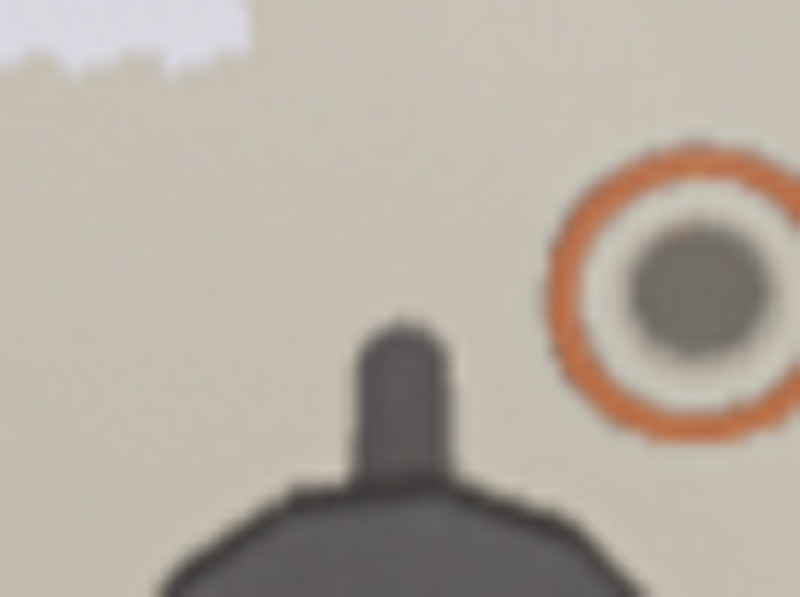

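The tip picture shows a clean rounded rod end. Its sphere centre is at full-image (273.2,220.4) and the ring is near (298.5,214). I'll compute the correction from these and descend under force watch.

Run:
```python
from h import *
a,b=load('ins0'),load('tip'); ta=np.array([.58034,.02345,.29065]); tb=np.array([0.56149123,0.0300838,0.28999176])
ha=onz(a,*ring(a,(272.5,214))[0],.19); cb,r,n=ring(b,(298.5,214.3)); hb=onz(b,*cb,.19)
tip=onz(b,273.2,220.45,tb[2]-.088+.003)
off=(tip-tb)[:2]; print('hole rel cam a/b',ha,hb,cb,r,n,'tip off',off)
tgt=(ha[:2]+hb[:2])/2-off; print('target tcp',tgt)
np.save('tgt.npy',tgt)
bot.move_l([*tgt,.290],velocity=.1); bot.wait(.2); 
s=snap('wrist','ins1'); c,r,n=ring(s,proj(s,ha)); print('chk hole',onz(s,*c,.19),bot.current_tool_pos())
f0=np.array(bot.current_contact_force()); print(bot.current_time(),f0)
for z in np.arange(.284,.2635,-.002):
    bot.move_l([*tgt,z],velocity=.02); f=np.array(bot.current_contact_force())-f0
    print(round(bot.current_time(),2),round((bot.current_tool_pos()[2]-.088-.19)*1e3,2),f.round(2))
    if f[2]>2.5 or np.hypot(*f[:2])>2.5: print('STOP'); break
```

```text
hole rel cam a/b [0.58021655 0.02359474 0.19      ] [0.58021541 0.02360241 0.19      ] [298.09832745 214.33731013] 11.391917668172079 151 tip off [ 0.00047743 -0.00060283]
target tcp [0.57973855 0.02420141]
chk hole [0.58026876 0.02361901 0.19      ] [0.57944584 0.02428725 0.29001916]
11.5167 [ 0.17530295  0.52767418 -0.16416722]
11.97 5.83 [-0.18 -0.4  -0.67]
12.22 3.88 [-0.93 -1.01 -0.48]
12.47 1.85 [-0.12 -1.04  0.4 ]
12.72 -0.18 [-0.1  -0.03 -0.68]
12.97 -2.16 [-0.74 -0.78 -0.09]
13.22 -4.16 [ 0.6  -0.5  -0.24]
13.47 -6.14 [-0.42 -0.49 -0.21]
13.72 -8.15 [ 0.21 -0.1  -0.56]
13.97 -10.17 [ 0.19  0.56 -0.57]
14.22 -12.16 [ 0.55 -1.48 -0.22]
14.47 -14.17 [-0.88 -0.2   0.51]
```

The tip entered the hole without contact. Now I'll seek the latch pad.

```bash
cat >> h.py <<'E'
def force(n=4):
    F=[]
    for _ in range(n): bot.wait(.02); F.append(bot.current_contact_force())
    return np.mean(F,0)
E
python3 - <<'E'
from h import *
tgt=np.load('tgt.npy'); T=lambda d:.278-d/1e3   # d = depth of tip, mm
bot.move_l([*tgt,T(25)],velocity=.04); bot.wait(.1); f0=force(8); print(bot.current_time(),f0)
d=25; c=None
while d<62:
    d+=1; bot.move_l([*tgt,T(d)],velocity=.03); f=force()-f0
    print(d,round(bot.current_time(),2),round(278-bot.current_tool_pos()[2]*1e3,2),f.round(2))
    if f[2]>9 or np.hypot(*f[:2])>6: print('STOP'); break
    if c is None and f[2]>2.2: c=d; print('contact')
    if c and d>=c+5: break
snap('scene','s1'); print(bot.current_opening())
E
```

```text
15.125 [ 0.05313203  0.0064354  -0.79455052]
26 15.44 26.0 [-0.38 -0.1   0.24]
27 15.76 27.04 [-0.07 -0.07  0.47]
28 16.07 28.06 [-0.44  0.02  0.53]
29 16.39 29.02 [-0.02  0.43  0.25]
30 16.71 30.03 [-0.08 -0.5   0.48]
31 17.02 31.03 [-0.08 -0.13  0.64]
32 17.34 32.01 [-0.09 -0.27  0.47]
33 17.66 33.05 [-0.16  0.09  0.3 ]
34 17.98 34.06 [-0.52 -0.21  0.48]
35 18.29 35.06 [-0.34  0.07  0.41]
36 18.61 36.0 [-0.06 -0.21  0.43]
37 18.93 37.01 [-0.06  0.27  0.17]
38 19.24 38.04 [-0.06 -0.21  0.41]
39 19.56 39.02 [-0.19  0.1   0.77]
40 19.88 40.03 [ 0.04 -0.08  0.1 ]
41 20.19 41.03 [-0.16 -0.24  0.23]
42 20.51 42.05 [-0.   -0.07  0.63]
43 20.82 43.04 [ 0.11 -0.04  0.39]
44 21.14 44.05 [0.04 0.46 0.1 ]
45 21.46 45.04 [0.04 0.06 0.57]
46 21.77 46.0 [-0.09 -0.28  0.39]
47 22.09 47.04 [-0.14 -0.03  0.56]
48 22.41 48.04 [-0.07 -0.45  0.21]
49 22.73 49.03 [ 0.27 -0.44  0.48]
50 23.04 50.03 [-0.03 -0.36  0.18]
51 23.36 51.04 [-0.18  0.17 -0.01]
52 23.68 51.8 [ 0.05 -0.35  2.75]
contact
53 23.99 52.82 [-0.42 -0.01  4.83]
54 24.31 53.94 [-0.45 -0.11  5.1 ]
55 24.62 54.95 [ 0.53 -0.21  5.4 ]
56 24.94 55.95 [-0.08 -0.21  6.3 ]
57 25.26 56.9 [-0.47 -0.34  5.87]
0.17478293078827115
```

Run:
```python
from h import *
tgt=np.load('tgt.npy'); a=load('s1')['pixels'].astype(int)
def diff(n):
    b=snap('scene',n)['pixels'].astype(int); return int((abs(a-b).max(2)[180:330,250:370]>40).sum())
for i,d in enumerate((57.5,58,58.5,59)):
    bot.move_l([*tgt,.278-d/1e3],velocity=.03); bot.wait(.3); f=force()
    n=diff(f's2{i}'); print(d,bot.current_time(),278-bot.current_tool_pos()[2]*1e3,f.round(2),n)
    if f[2]>9: print('STOP'); break
    if n>300: break
bot.wait(.8); print(diff('s3'),bot.current_time())
cv2.imwrite('pics/s3z.png',cv2.resize(cv2.imread('pics/s3.png')[150:350,220:400],(540,600)))
```

```text
57.5 25.975 57.330422278283436 [-0.21 -0.48  5.12] 0
58 26.6417 57.91876694335855 [-0.22  0.36  5.12] 3579
5190 27.4917
```

View pics/s3z.png

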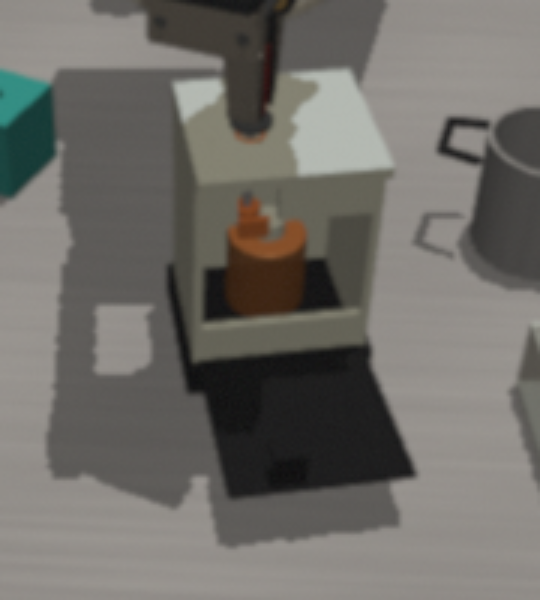

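The cover lies fully open at crop (310,430). Now I'll retract and return the key.

Run:
```python
from h import *
tgt=np.load('tgt.npy'); o=[180,0,70.5]; x,y=.4335,-.3113
bot.move_l([*tgt,.32],velocity=.08); 
bot.wait(.2); w=snap('wrist','tip2'); g=cv2.cvtColor(w['pixels'],cv2.COLOR_BGR2GRAY); print('col273',g[206:226,273],'row222',g[222,264:284])
bot.move_to([x,y,.32],o); bot.move_l([x,y,.175],velocity=.15); bot.wait(.3); f0=force(6); print(bot.current_time(),f0)
bot.move_l([x,y,.135],velocity=.05); f=force()-f0; print(f)
if abs(f).max()<3:
    for z in (.12,.108,.102,.099,.0975,.0965):
        bot.move_l([x,y,z],velocity=.04); f=force()-f0; print(z,bot.current_tool_pos(),f.round(2))
        if f[2]>4 or np.hypot(*f[:2])>4: print('STOP'); break
print(bot.current_time())
```

```text
col273 [ 90 108 113 114 128 160 185 193 167 136 119 101  91  91  89  91  89  90
  90  89] row222 [192 192 193 193 189 159  93  86  89  89  91  88  90 127 183 195 194 194
 194 193]
32.025 [-0.01982953  0.14625066 -0.500015  ]
[ 0.03796899 -0.04042572 -0.01184735]
0.12 [ 0.43352762 -0.31132685  0.1199641 ] [-0.26 -0.38 -0.41]
0.108 [ 0.43347771 -0.31127953  0.10792355] [ 0.22 -0.46 -0.03]
0.102 [ 0.4334578  -0.31125497  0.10190959] [-0.33  0.16 -0.07]
0.099 [ 0.43345349 -0.31128799  0.09896067] [ 0.32 -0.09 -0.09]
0.0975 [ 0.43349745 -0.31128769  0.09748281] [-0.05 -0.24 -0.32]
0.0965 [ 0.43347805 -0.31125954  0.09646249] [-0.15 -0.24  0.02]
35.4667
```

Run:
```python
from h import *
x,y=.4335,-.3113; f0=force(6)
for z in (.096,.0955,.095):
    bot.move_l([x,y,z],velocity=.03); f=force(6)-f0; print(z,f.round(2))
    if f[2]>1.5: break
bot.gripper_to(.45); bot.wait(.3)
bot.move_l([x,y,.17],velocity=.1); bot.move_to([x,y,.30],[180,0,54]); bot.wait(.3)
k=snap('wrist','end'); snap('top','endtop'); s=snap('scene','endscene'); print(bot.current_time(),bot.current_contact_force())
cv2.imwrite('pics/endz.png',np.hstack([cv2.resize(k['pixels'][130:250,210:350],(420,360)),cv2.resize(s['pixels'][150:270,130:256],(378,360))]))
a,b=load('top')['pixels'].astype(int),load('endtop')['pixels'].astype(int)
h=k['pixels'].astype(int); m=((h[...,2]>150)&(h[...,1]<110)&(h[...,0]<110)&(h[...,2]-h[...,1]>80)).astype(np.uint8); m[:160]=0;m[240:]=0
c=max(cv2.findContours(m,cv2.RETR_EXTERNAL,cv2.CHAIN_APPROX_NONE)[0],key=cv2.contourArea); r=cv2.minAreaRect(c); print(r,onz(k,*r[0],.129))
for n,(u,v,U,V) in dict(tub=(150,120,210,195),pot=(140,210,225,262),spray=(370,115,420,170)).items(): print(n,int((abs(a-b).max(2)[v:V,u:U]>50).sum()))
```

```text
0.096 [ 0.75 -0.22 -0.17]
0.0955 [-1.16  0.99  5.96]
39.0417 [ 0.00247936  0.14836519 -1.3504257 ]
((274.2264404296875, 195.79244995117188), (14.56021785736084, 14.834939002990723), 74.05460357666016) [ 0.4340273  -0.31180046  0.129     ]
tub 0
pot 0
spray 0
```

View pics/endz.png

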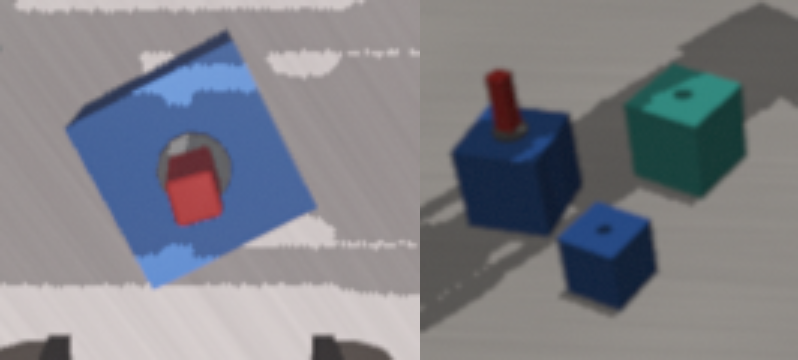

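The key stands at crop (190,190), seated with its collar flat. Its top is within 1.3 mm of where it started, and the pot, bottle and tub show no change. I'll compare the scene views, then hand in.

Run:
```python
from h import *
r=[]
for n in ('scene','endscene'):
    h=cv2.cvtColor(load(n)['pixels'],cv2.COLOR_BGR2HSV)[160:215,140:185]
    y,x=np.where(cv2.inRange(h,(0,150,60),(5,255,255))|cv2.inRange(h,(174,150,60),(180,255,255))); r.append([x.mean(),y.min(),y.max(),np.polyfit(y,x,1)[0]])
r=np.array(r); print(r.round(2))
if abs(r[0]-r[1])[:3].max()<=2 and abs(r[0]-r[1])[3]<.1: print(bot.hand_in())
```

```text
[[17.5  13.   32.    0.19]
 [17.38 14.   33.    0.18]]
the job is handed in; nothing more can be done
None
```

The job is handed in: the dispenser's cover is fully open, opened with a push of about 5–6 N. The key is back upright in its blue block and released, and the pot, bottle and tub are where they were. It took about 39 s of the 64 s allowed.

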